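# Wake and zero the powder scale under the measuring cup

## Task

Get the scale that carries the steel measuring cup ready for weighing powder: with the fingertips, gently press its small round key all the way down for a moment and let it come up, then press its wide middle key the same way, and withdraw. Leave its square key, every key of the other scale, and everything standing about alone, and do not shift or lift the scales or the cup.

Things in the scene. Friction and masses are not known exactly. Their poses are not given: they have to be found in the camera images.
- cup_scale: grey bench scale, 200 mm deep (its x) x 170 wide (its y) x 30 high, 0.9 kg, loose. Origin: centre of underside; x away from its front, y to its left seen from the robot. Front within 26 deg of facing the robot. Three keys along the front at x = -75, y = 58, 0, -58 mm; round steel pan at the back, 116 mm across. This one carries the steel cup; it stands left or right.
- dish_scale: the other grey bench scale, 200 mm deep (its x) x 170 wide (its y) x 30 high, 0.9 kg, loose. Origin: centre of underside; x away from its front, y to its left seen from the robot. Front within 26 deg of facing the robot. Three keys along the front at x = -75, y = 58, 0, -58 mm; round steel pan at the back, 116 mm across. It carries the blue saucer; leave alone.
- cup_scale_round (a joint): scale with the cup: downward travel of its round key, m; 0 up (rest), 0.005 fully down on its stop. Spring return: 0.7 N starts it, about 4.2 N takes it fully down.
- cup_scale_round_top (a point): scale with the cup: centre of the top face of its round key, disc 18 mm across, 58 mm left of the middle of the front edge (the left end of the row seen from the robot). At rest the top is 8 mm proud of the scale's housing and 38 mm above the table; fully down it is still 3 mm proud
- cup_scale_wide (a joint): scale with the cup: downward travel of its wide key, m; 0 up (rest), 0.005 fully down on its stop. Spring return: 0.7 N starts it, about 4.2 N takes it fully down.
- cup_scale_wide_top (a point): scale with the cup: centre of the top face of its wide bar-shaped key, 38 mm long across the scale and 16 mm deep, in the middle of the row (the middle of the row seen from the robot). At rest the top is 8 mm proud of the scale's housing and 38 mm above the table; fully down it is still 3 mm proud
- cup_scale_square (a joint): scale with the cup: downward travel of its square key, m; 0 up (rest), 0.005 fully down on its stop. Spring return: 0.7 N starts it, about 4.2 N takes it fully down; not to be pressed.
- cup_scale_square_top (a point): scale with the cup: centre of the top face of its square key, 16 x 16 mm, 58 mm right of the middle of the front edge (the right end of the row seen from the robot). At rest the top is 8 mm proud of the scale's housing and 38 mm above the table; fully down it is still 3 mm proud
- dish_scale_round (a joint): scale with the saucer: downward travel of its round key, m; 0 up (rest), 0.005 fully down on its stop. Spring return: 0.7 N starts it, about 4.2 N takes it fully down; not to be pressed.
- dish_scale_round_top (a point): scale with the saucer: centre of the top face of its round key, disc 18 mm across, 58 mm left of the middle of the front edge (the left end of the row seen from the robot). At rest the top is 8 mm proud of the scale's housing and 38 mm above the table; fully down it is still 3 mm proud
- dish_scale_wide (a joint): scale with the saucer: downward travel of its wide key, m; 0 up (rest), 0.005 fully down on its stop. Spring return: 0.7 N starts it, about 4.2 N takes it fully down; not to be pressed.
- dish_scale_wide_top (a point): scale with the saucer: centre of the top face of its wide bar-shaped key, 38 mm long across the scale and 16 mm deep, in the middle of the row (the middle of the row seen from the robot). At rest the top is 8 mm proud of the scale's housing and 38 mm above the table; fully down it is still 3 mm proud
- dish_scale_square (a joint): scale with the saucer: downward travel of its square key, m; 0 up (rest), 0.005 fully down on its stop. Spring return: 0.7 N starts it, about 4.2 N takes it fully down; not to be pressed.
- dish_scale_square_top (a point): scale with the saucer: centre of the top face of its square key, 16 x 16 mm, 58 mm right of the middle of the front edge (the right end of the row seen from the robot). At rest the top is 8 mm proud of the scale's housing and 38 mm above the table; fully down it is still 3 mm proud
- cup: shallow steel measuring cup with a wire handle, 76 mm across the rim, 36 mm high, handle reaching 72 mm from its axis, 80 g, standing loose on the pan of the scale to be used, its rim 74 mm above the table; origin at the centre of its underside
- saucer: blue saucer, 84 mm across, 18 mm high, loose on the other scale's pan; origin at the centre of its underside
- dropper: small amber dropper bottle, 34 mm across, 85 mm high, between the scales; origin at the centre of its underside
- dish: small white dish, 90 mm across, 20 mm high, on the table between and in front of the scales; origin at the centre of its underside
- brush: brush with a wooden handle, 170 mm long, under 30 mm high, lying on the table near the robot
- jar_l: glass jar with black lid, 68 mm across, 75 mm high, at the far left; origin at the centre of its underside
- jar_r: amber jar with black lid, 56 mm across, 60 mm high, at the far right; origin at the centre of its underside
- cup_scale_pan (a point): scale with the cup: centre of the top of its round pan, 35 mm behind the scale's origin and 38 mm above the table, where the cup stands (within about 10 mm of it)

How it is judged (in metres and radians):
On the way, in this order (a step that is already met when the one before it is completed fails the run):
1. the round key of the scale with the cup is pressed down, its wide key up (value of joint cup_scale_round above 0.0035 m and value of joint cup_scale_wide below 0.001 m), for 0.1 s.
2. the round key is up again and the wide key of the scale with the cup is pressed down (value of joint cup_scale_wide above 0.0035 m and value of joint cup_scale_round below 0.001 m), for 0.1 s.
At the end, for the whole second after the job is handed in: all six keys up (within 1 mm), the cup upright and at rest on the pan of its scale within 25 mm of the pan's centre, the scale flat on the table, and both scales and all loose things within 12 mm of where they started (value of joint each of cup_scale_round, cup_scale_wide, cup_scale_square, dish_scale_round, dish_scale_wide, dish_scale_square below 0.001 m and distance of each of cup_scale, dish_scale, cup, saucer, dropper, dish, brush, jar_l, jar_r from where it was at the start of the episode below 0.012 m and linear speed of each of cup_scale, cup below 0.02 m/s and horizontal distance between cup and cup_scale_pan below 0.025 m and angle between cup's own z axis and vertical below 0.1 rad and height (world z) of cup above 0.033 m and height (world z) of cup_scale below 0.005 m); the robot touches nothing.
It fails at once if the square key of the scale with the cup, or any key of the other scale, pressed more than 1.5 mm (value of joint any of cup_scale_square, dish_scale_round, dish_scale_wide, dish_scale_square above 0.0015 m).
It fails at once if a scale pressed harder than 20 N (contact force between any of the arm, the fingers and cup_scale above 20 N or contact force between any of the arm, the fingers and dish_scale above 20 N).
It fails at once if a scale, the cup, or a bystander shifted or lifted more than 12 mm (distance of any of cup_scale, dish_scale, cup, saucer, dropper, dish, brush, jar_l, jar_r from where it was at the start of the episode above 0.012 m).
It fails at once if the cup tipped, or touched by the fingers harder than 2 N (angle between cup's own z axis and vertical above 0.25 rad or contact force between the fingers and cup above 2 N).
It also fails if it takes over 35 s, if anything falls off the work surface, if the arm or the gripper's body presses on something with over 40 N, if the wrist force passes 120 N, or if a joint passes its speed limit or range.

## Robot

A 6-joint arm with a two-finger parallel gripper is mounted at the origin on the work surface. World frame = base frame: x ahead of the robot, y to its left, z up, the work surface at z = 0. Lengths are in mm, angles in degrees, forces in N, time in s.
With the tool pointing down it reaches from about 300 to 850 mm from the base axis. Payload 4.2 kg.
Tool frame: the origin (TCP) lies midway between the tips of the shut fingers; the grasp point (between the pads) lies 19 mm behind it (env.grip_point_offset is the distance from the TCP to the grasp point, in mm); z points along the fingers, x is the direction in which the jaws open and shut, and the axes are right-handed (so a half turn about z gives the same grasp; the last joint's range is limited). The gripper opens to 91 mm and grips with 3 to 60 N. Pads are 32 mm wide; open, the fingers measure 118 mm over their backs; the gripper's body (76 mm by 178 mm) begins 60 mm behind the grasp point.
Start: joints at [-77.98, 18.312, 89.639, -0, 72.044, -1.146], TCP at [130.977, -559.9, 213.976] pointing down, gripper open.
Joint ranges: [-177.97, 177.97], [-48.28, 115.42], [12.27, 149.76], [-77.06, 257.06], [2.81, 150.46], [-146.56, 146.56]. Speed limits (degrees/s): [147.25, 147.25, 180, 180, 180, 180].

## Interface

Orientations are given as [roll, pitch, yaw] about the fixed x, y, z axes, in that order (R = Rz(yaw) Ry(pitch) Rx(roll)).
In Python, from workcell import env gives the robot as it stands.
- The arm moves only by the shell command python3 -m pendant 'ROWS' [FORCE]. ROWS is JSON, a list of rows, each an object with "xyz": the shift along the tool's x, y, z in m, a list of three; "roll": the turn about the tool's z in degrees; "jaw": the closure, from 0 (fully open) to 1 (shut). A call has exactly 8 rows; each row is the pose to reach, as a shift and turn from the pose commanded when the call began, along the tool's axes at that moment; what a row does not reach only later rows make up. A row lasts 1/8 s, in which the tool goes at most 62.5 mm and 10.7 degrees, less where a joint would pass 70% of its speed; a pose out of reach is approached as far as the arm can. A call with a gripper value outside its range is refused whole. The fingers move at their own pace and stop on an object; FORCE is the grip in N (left out, the last holds). Time passes only in rows, so rows that repeat a pose let the fingers close, or fill a call up. It gives the time, the measured TCP pose, the force and the opening at its end, in the units of the state.
- env.state(): the state, without advancing time (a new reading comes with each control period).
- env.grab_frame(name): name is "scene" or "top"; returns (picture, depth): 384x512x3 uint8, blue, green, red; 384x512 float32, mm along the optical axis (not along the pixel's ray), 0 where there is no reading.
- env.camera_params(name): a dict with "camera_matrix" (3x3 intrinsics, pixels), "cam_to_world" (4x4, takes a point from camera to world coordinates). Camera axes: x right, y up, looking along -z (the intrinsics and any distortion apply to the point x, -y, -z); pixel columns grow to the right and rows downward; lengths in mm; the calibration is good to about 2 mm. A picture is of the moment at which its call begins. camera_params takes no time and is no camera call.
- env.job_done(): hands the job in, once; it reports no verdict.
The state is a dict: "time_s": time; "qpos": joint angles; "qvel": joint speeds; "effort": joint torques, N m; "ee_pos": TCP position; "ee_rot": TCP orientation; "force": force on the tool from outside, world axes, zero at the start; "torque": the same for the moment, N m; "gripper_width": finger opening in mm.
Only numpy, scipy, OpenCV 4.12 (cv2) and the standard library are available. Lean on these libraries where they do the work, as an engineer would, in place of code of your own. Each camera call takes 0.05 s, during which the arm holds its last target. There are 200 camera calls.

## Working session

There is one attempt and no reset: what is moved stays moved. The work goes in short steps, Python scripts to look and compute and a shell command to move; the robot and the scene stay as the last step left them, time stands still between calls to the robot, and variables do not carry over. Pictures are saved under pics/ and viewed, about 8 in all and at most 12, crops included, and the job is handed in when it is done.

```bash
mkdir -p pics
python3 - <<'E'
from workcell import env
import cv2,numpy as np
for n in("top","scene"):
    im,d=env.grab_frame(n); cv2.imwrite(f"pics/{n}0.png",im); np.save(f"/tmp/{n}.npy",d)
    p=env.camera_params(n); print(n,np.round(p["camera_matrix"],1).tolist(),np.round(p["cam_to_world"],3).tolist(),[k for k in p])
s=env.state();print(s)
E
```

```text
top [[455.7, 0.0, 256.8], [0.0, 455.7, 184.6], [0.0, 0.0, 1.0]] [[0.018, 0.996, -0.089, 376.157], [-1.0, 0.018, -0.002, -2.353], [-0.0, 0.089, 0.996, 1516.203], [0.0, 0.0, 0.0, 1.0]] ['camera_matrix', 'cam_to_world']
scene [[358.1, 0.0, 259.9], [0.0, 358.1, 187.5], [0.0, 0.0, 1.0]] [[0.637, -0.597, 0.488, 970.076], [0.771, 0.488, -0.409, -382.19], [0.006, 0.637, 0.771, 817.544], [0.0, 0.0, 0.0, 1.0]] ['camera_matrix', 'cam_to_world']
{'time_s': 0.1, 'qpos': array([-7.79779605e+01,  1.83477043e+01,  8.96996632e+01,  1.65498576e-04,
        7.20451063e+01, -1.14443371e+00]), 'qvel': array([ 0.01090277,  0.00696099, -0.21697951, -0.13739261,  0.05709147,
       -0.12133946]), 'effort': array([ 8.21661024e-05, -4.13333952e+01, -2.32510060e+01,  7.28723849e-02,
        4.22470970e-02, -5.32895967e-05]), 'ee_pos': array([ 130.894181  , -559.42957634,  213.20543696]), 'ee_rot': array([-1.79997996e+02,  9.24521581e-02, -7.68335764e+01]), 'force': array([ 0.92760951,  0.5548802 , -0.11486112]), 'torque': array([ 0.01921602, -0.01883098, -0.03900269]), 'gripper_width': 90.98292481310189}
```

View pics/top0.png

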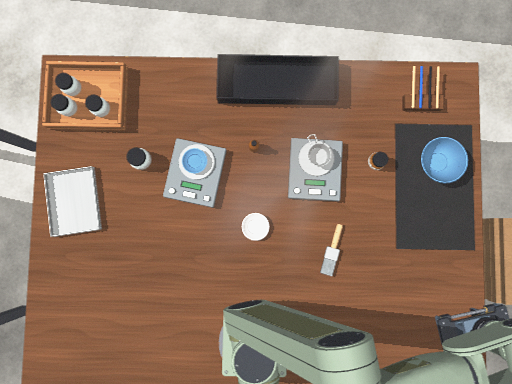

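View pics/scene0.png

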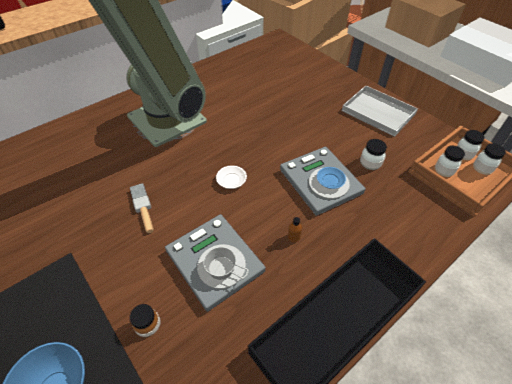

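The cup scale is the right one: in the top view its body is around (316,168) and its keys are near row 196. In the scene view its keys lie between (178,247) and (217,223). Next I'll measure the keys in both views.

```bash
cat > h.py <<'E'
import cv2,numpy as np
from workcell import env
def ray(n,u,v,z):
    p=env.camera_params(n);K=p["camera_matrix"];T=p["cam_to_world"]
    d=T[:3,:3]@np.array([(u-K[0,2])/K[0,0],-(v-K[1,2])/K[1,1],-1]);o=T[:3,3]
    return o+d*(z-o[2])/d[2]
def depthpt(n,u,v,dep):
    p=env.camera_params(n);K=p["camera_matrix"];T=p["cam_to_world"]
    return T[:3,:3]@(dep*np.array([(u-K[0,2])/K[0,0],-(v-K[1,2])/K[1,1],-1]))+T[:3,3]
E
python3 - <<'E'
from h import *
for n,(x0,y0,x1,y1),(hx0,hy0,hx1,hy1) in(("top",(286,188,346,204),(280,130,350,206)),("scene",(165,212,232,258),(155,205,275,315))):
    im=cv2.imread(f"pics/{n}0.png");d=np.load(f"/tmp/{n}.npy")
    m=((im.min(2)>185)).astype(np.uint8)
    c=np.zeros_like(m);c[y0:y1,x0:x1]=m[y0:y1,x0:x1]
    k,l,st,ce=cv2.connectedComponentsWithStats(c)
    for i in range(1,k):
        if st[i,4]>8:
            w=l==i;u,v=ce[i];print(n,st[i],np.round(ce[i],1),np.round(ray(n,u,v,38),1),np.round(depthpt(n,u,v,np.median(d[w])),1))
    hs=cv2.cvtColor(im,cv2.COLOR_BGR2HSV);g=np.zeros_like(m);g[hy0:hy1,hx0:hx1]=((hs[...,1]<60)&(hs[...,2]>70))[hy0:hy1,hx0:hx1]
    cs,_=cv2.findContours(g,cv2.RETR_EXTERNAL,cv2.CHAIN_APPROX_NONE);q=max(cs,key=cv2.contourArea)
    ap=cv2.approxPolyDP(q,6,True)[:,0];print("housing",[(a.tolist(),np.round(ray(n,*a,30)[:2]).tolist()) for a in ap])
    cr=im[hy0-5:hy1+5,hx0-5:hx1+5];cv2.imwrite(f"pics/{n}crop.png",cv2.resize(cr,None,fx=5,fy=5,interpolation=cv2.INTER_CUBIC))
E
```

```text
top [294 188   6   5  27] [296.6 189.9] [ 493.6 -129.1   38. ] [ 493.6 -129.    38.2]
top [309 189  12   5  59] [314.4 191. ] [ 491. -187.   38.] [ 491.1 -187.2   36.7]
top [330 190   6   5  28] [332.3 191.9] [ 489.3 -245.3   38. ] [ 489.3 -245.4   37.6]
housing [([291, 138], [666.0, -109.0]), ([288, 197], [471.0, -102.0]), ([339, 200], [464.0, -268.0]), ([342, 142], [656.0, -278.0])]
scene [214 220   7   6  35] [216.9 222.3] [ 496. -130.   38.] [ 495.4 -129.7   37. ]
scene [190 229  16  11  87] [197.5 233.7] [ 493.5 -188.4   38. ] [ 492.7 -188.1   36.8]
scene [174 242   8   8  38] [177.5 245.7] [ 491.2 -246.    38. ] [ 489.9 -245.7   35.9]
scene [200 244  32  14 110] [215.1 249.1] [ 558.5 -179.4   38. ] [ 557.7 -179.    36.5]
housing [([220, 214], [474.0, -106.0]), ([165, 246], [467.0, -269.0]), ([208, 310], [670.0, -278.0]), ([265, 267], [671.0, -113.0])]
```

View pics/topcrop.png

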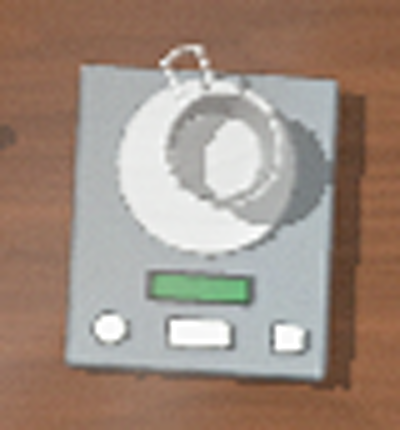

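Both views agree to about 2.5 mm: the round key is at (494.5, -129.5) and the wide key at (492, -187.7). The spacing comes out at 58 mm and the depth reading puts the tops at about 37 mm. I'll keep the tool's present orientation, since the shut tips (about 27x32 mm) clear the neighbouring keys, and go over the round key.

```bash
python3 -m pendant '[{"xyz":[-0.02,-0.027,0],"roll":0,"jaw":1},{"xyz":[-0.05,-0.067,0],"roll":0,"jaw":1},{"xyz":[-0.085,-0.114,0],"roll":0,"jaw":1},{"xyz":[-0.12,-0.161,0],"roll":0,"jaw":1},{"xyz":[-0.155,-0.208,0],"roll":0,"jaw":1},{"xyz":[-0.19,-0.255,0],"roll":0,"jaw":1},{"xyz":[-0.22,-0.295,0],"roll":0,"jaw":1},{"xyz":[-0.24,-0.322,0],"roll":0,"jaw":1}]' 10
python3 -m pendant '[{"xyz":[-0.02,-0.027,0],"roll":0,"jaw":1},{"xyz":[-0.05,-0.068,0.01],"roll":0,"jaw":1},{"xyz":[-0.08,-0.108,0.03],"roll":0,"jaw":1},{"xyz":[-0.0964,-0.13,0.06],"roll":0,"jaw":1},{"xyz":[-0.0964,-0.13,0.09],"roll":0,"jaw":1},{"xyz":[-0.0964,-0.13,0.115],"roll":0,"jaw":1},{"xyz":[-0.0964,-0.13,0.124],"roll":0,"jaw":1},{"xyz":[-0.0964,-0.13,0.124],"roll":0,"jaw":1}]'
```

```text
time_s: 1.1
ee_pos: [390.7, -250.9, 213.7]
ee_rot: [180.0, 0.0, -76.7]
force: [0.6, -0.6, -0.6]
gripper_width: 13.8
time_s: 2.1
ee_pos: [494.3, -129.4, 89.7]
ee_rot: [180.0, 0.0, -76.8]
force: [-0.4, 0.4, 0.9]
gripper_width: 0.3
```

```bash
python3 -m pendant '[{"xyz":[0,0,0.01],"roll":0,"jaw":1},{"xyz":[0,0,0.02],"roll":0,"jaw":1},{"xyz":[0,0,0.03],"roll":0,"jaw":1},{"xyz":[0,0,0.038],"roll":0,"jaw":1},{"xyz":[0,0,0.042],"roll":0,"jaw":1},{"xyz":[0,0,0.044],"roll":0,"jaw":1},{"xyz":[0,0,0.044],"roll":0,"jaw":1},{"xyz":[0,0,0.044],"roll":0,"jaw":1}]'
python3 - <<'E'
from h import *
im,d=env.grab_frame("scene");cv2.imwrite("pics/s1.png",cv2.resize(im[130:280,130:290],None,fx=4,fy=4,interpolation=cv2.INTER_CUBIC))
s=env.state();print(s["ee_pos"],s["force"])
E
```

```text
time_s: 3.1
ee_pos: [494.7, -129.5, 46.2]
ee_rot: [-180.0, -0.0, -76.8]
force: [-0.1, 0.2, 0.8]
gripper_width: 0.2
[ 494.68730731 -129.44721471   46.21459136] [ 0.13675087  0.43355322 -0.82178305]
```

View pics/s1.png

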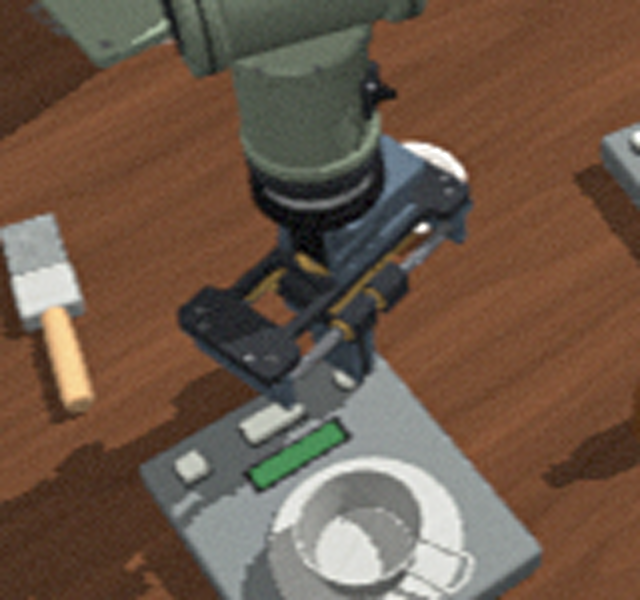

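The fingertips hang beside or over the round key, near crop (350,370). I can't tell how much of the key they cover, so I'll zoom in and project the TCP.

Run:
```python
from h import *
im,d=env.grab_frame("scene")
p=env.camera_params("scene");K=p["camera_matrix"];T=np.linalg.inv(p["cam_to_world"])
def pr(P):
    c=T[:3,:3]@P+T[:3,3];return K[0,0]*c[0]/-c[2]+K[0,2],K[1,1]*c[1]/c[2]+K[1,2]
S=14;x0,y0=195,195
o=cv2.resize(im[y0:y0+42,x0:x0+50],None,fx=S,fy=S,interpolation=cv2.INTER_NEAREST)
for P,c in(((494.7,-129.4,46.2),(0,0,255)),((494.7,-129.5,38),(0,255,0))):
    u,v=pr(np.array(P));print(u,v);cv2.drawMarker(o,(int((u-x0+.5)*S),int((v-y0+.5)*S)),c,0,14,2)
cv2.imwrite("pics/s2.png",o)
for v in range(212,228):print(v,[tuple(np.round(depthpt("scene",u,v,d[v,u])).astype(int)) for u in (214,217,220,223)])
```

```text
216.53811898234574 220.0824046692144
216.77938498963624 221.8813061707845
212 [(np.int64(531), np.int64(-152), np.int64(141)), (np.int64(535), np.int64(-147), np.int64(141)), (np.int64(536), np.int64(-139), np.int64(135)), (np.int64(454), np.int64(-84), np.int64(-3))]
213 [(np.int64(532), np.int64(-153), np.int64(139)), (np.int64(537), np.int64(-148), np.int64(139)), (np.int64(535), np.int64(-139), np.int64(130)), (np.int64(456), np.int64(-86), np.int64(-3))]
214 [(np.int64(534), np.int64(-155), np.int64(139)), (np.int64(536), np.int64(-148), np.int64(135)), (np.int64(510), np.int64(-125), np.int64(86)), (np.int64(458), np.int64(-87), np.int64(-4))]
215 [(np.int64(509), np.int64(-142), np.int64(96)), (np.int64(535), np.int64(-148), np.int64(130)), (np.int64(509), np.int64(-125), np.int64(81)), (np.int64(461), np.int64(-89), np.int64(-4))]
216 [(np.int64(507), np.int64(-141), np.int64(89)), (np.int64(514), np.int64(-137), np.int64(93)), (np.int64(511), np.int64(-127), np.int64(80)), (np.int64(466), np.int64(-92), np.int64(0))]
217 [(np.int64(506), np.int64(-141), np.int64(84)), (np.in
[... 1362 characters left out ...]
int64(-138), np.int64(54)), (np.int64(510), np.int64(-129), np.int64(46)), (np.int64(506), np.int64(-118), np.int64(30))]
225 [(np.int64(495), np.int64(-139), np.int64(33)), (np.int64(503), np.int64(-135), np.int64(39)), (np.int64(513), np.int64(-131), np.int64(46)), (np.int64(508), np.int64(-120), np.int64(29))]
226 [(np.int64(497), np.int64(-140), np.int64(31)), (np.int64(502), np.int64(-135), np.int64(32)), (np.int64(506), np.int64(-128), np.int64(30)), (np.int64(511), np.int64(-122), np.int64(31))]
227 [(np.int64(499), np.int64(-142), np.int64(30)), (np.int64(501), np.int64(-135), np.int64(26)), (np.int64(507), np.int64(-129), np.int64(28)), (np.int64(513), np.int64(-123), np.int64(29))]
```

View pics/s2.png

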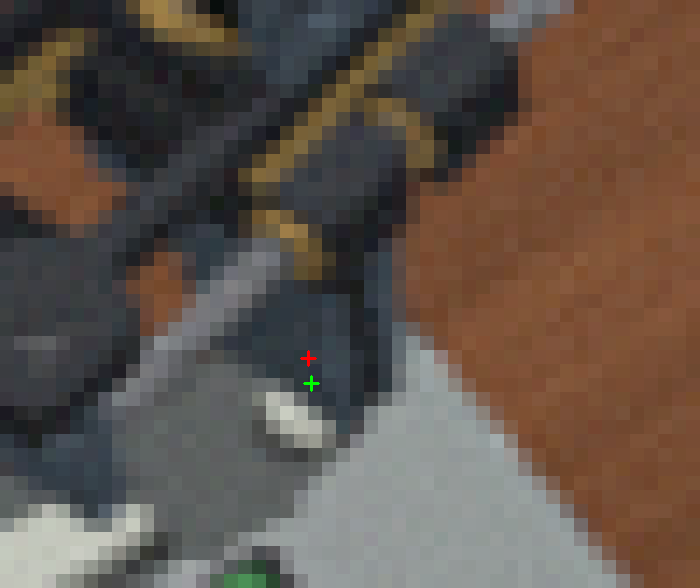

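The tip footprint is centred over the round key: its front edge is at x≈510 and its side edge at y≈-141, with the TCP projecting onto the key. I'll press slowly and read the state while holding.

```bash
python3 -m pendant '[{"xyz":[0,0,0.005],"roll":0,"jaw":1},{"xyz":[0,0,0.0075],"roll":0,"jaw":1},{"xyz":[0,0,0.009],"roll":0,"jaw":1},{"xyz":[0,0,0.01],"roll":0,"jaw":1},{"xyz":[0,0,0.011],"roll":0,"jaw":1},{"xyz":[0,0,0.012],"roll":0,"jaw":1},{"xyz":[0,0,0.0125],"roll":0,"jaw":1},{"xyz":[0,0,0.0125],"roll":0,"jaw":1}]'
```

```text
time_s: 4.2
ee_pos: [494.3, -129.4, 33.5]
ee_rot: [180.0, 0.0, -76.8]
force: [-2.1, 0.5, 4.7]
gripper_width: 0.1
```

```bash
python3 -m pendant '[{"xyz":[0,0,0.0002],"roll":0,"jaw":1},{"xyz":[0,0,0.0004],"roll":0,"jaw":1},{"xyz":[0,0,0.0006],"roll":0,"jaw":1},{"xyz":[0,0,0.0006],"roll":0,"jaw":1},{"xyz":[0,0,0.0006],"roll":0,"jaw":1},{"xyz":[0,0,0.0006],"roll":0,"jaw":1},{"xyz":[0,0,0.0006],"roll":0,"jaw":1},{"xyz":[0,0,0.0006],"roll":0,"jaw":1}]'; python3 -c "
from workcell import env;s=env.state();print(s['ee_pos'],s['force'])"
```

```text
time_s: 5.2
ee_pos: [494.3, -129.4, 33.2]
ee_rot: [180.0, 0.0, -76.8]
force: [-2.7, 1.5, 6.6]
gripper_width: 0.6
[ 494.29783971 -129.35030283   33.17009513] [-2.65964746  1.50991172  6.57420251]
```

The force of 6.6 N exceeds the 4.2 N needed and the travel has ended at about 33 mm, so the round key is on its stop. I'll lift straight up, shift to the wide key and hover.

```bash
python3 -m pendant '[{"xyz":[0,0,-0.004],"roll":0,"jaw":1},{"xyz":[0,0,-0.015],"roll":0,"jaw":1},{"xyz":[0,0,-0.03],"roll":0,"jaw":1},{"xyz":[0.02,0.0056,-0.033],"roll":0,"jaw":1},{"xyz":[0.042,0.0118,-0.033],"roll":0,"jaw":1},{"xyz":[0.0561,0.0157,-0.03],"roll":0,"jaw":1},{"xyz":[0.0561,0.0157,-0.02],"roll":0,"jaw":1},{"xyz":[0.0561,0.0157,-0.0131],"roll":0,"jaw":1}]'
python3 - <<'E'
from h import *
im,d=env.grab_frame("scene");cv2.imwrite("pics/s3.png",cv2.resize(im[195:270,155:255],None,fx=7,fy=7,interpolation=cv2.INTER_CUBIC))
s=env.state();print(s["ee_pos"],s["force"])
m=np.zeros(d.shape,np.uint8);m[212:232,205:235]=(im.min(2)>170)[212:232,205:235]
k,l,st,ce=cv2.connectedComponentsWithStats(m)
for i in range(1,k):print(st[i],ce[i],np.round(depthpt("scene",*ce[i],np.median(d[l==i])),1))
E
```

```text
time_s: 6.2
ee_pos: [491.4, -187.0, 45.0]
ee_rot: [179.9, 0.1, -76.8]
force: [-0.7, -0.6, -0.6]
gripper_width: 0.4
[ 490.88062186 -186.64035008   44.2154457 ] [ 0.13115968  0.4449839  -0.89148617]
[213 220   8   6  38] [216.68421053 222.31578947] [ 494.5 -129.9   36.1]
[205 231   1   1   1] [205. 231.] [ 492.4 -166.3   27.8]
```

View pics/s3.png

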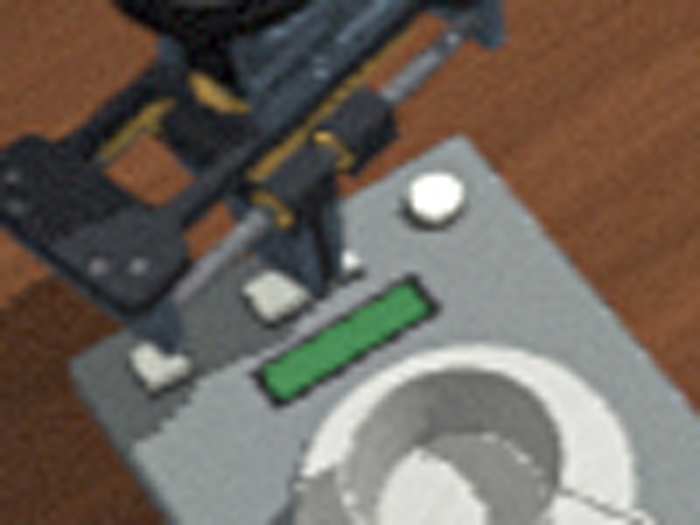

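The round key is up and unmoved at image (216.7,222.3), and the fingertips are over the middle of the wide key. I'll press the wide key.

```bash
python3 -m pendant '[{"xyz":[0,0,0.005],"roll":0,"jaw":1},{"xyz":[0,0,0.0075],"roll":0,"jaw":1},{"xyz":[0,0,0.009],"roll":0,"jaw":1},{"xyz":[0,0,0.01],"roll":0,"jaw":1},{"xyz":[0,0,0.011],"roll":0,"jaw":1},{"xyz":[0,0,0.012],"roll":0,"jaw":1},{"xyz":[0,0,0.0125],"roll":0,"jaw":1},{"xyz":[0,0,0.0125],"roll":0,"jaw":1}]'
python3 -m pendant '[{"xyz":[0,0,0.0002],"roll":0,"jaw":1},{"xyz":[0,0,0.0004],"roll":0,"jaw":1},{"xyz":[0,0,0.0006],"roll":0,"jaw":1},{"xyz":[0,0,0.0006],"roll":0,"jaw":1},{"xyz":[0,0,0.0006],"roll":0,"jaw":1},{"xyz":[0,0,0.0006],"roll":0,"jaw":1},{"xyz":[0,0,0.0006],"roll":0,"jaw":1},{"xyz":[0,0,0.0006],"roll":0,"jaw":1}]'
```

```text
time_s: 7.25
ee_pos: [492.0, -187.5, 33.6]
ee_rot: [-180.0, 0.0, -76.8]
force: [-0.8, 2.7, 5.1]
gripper_width: 0.4
time_s: 8.25
ee_pos: [492.0, -187.5, 33.2]
ee_rot: [-180.0, -0.0, -76.8]
force: [-0.3, 2.4, 5.7]
gripper_width: 0.2
```

The wide key shows the same reading, 33.2 mm and 5.7 N, so it is on its stop. I'll lift straight up and withdraw toward the robot.

```bash
python3 -m pendant '[{"xyz":[0,0,-0.004],"roll":0,"jaw":1},{"xyz":[0,0,-0.015],"roll":0,"jaw":1},{"xyz":[0,0,-0.035],"roll":0,"jaw":1},{"xyz":[0,0,-0.065],"roll":0,"jaw":1},{"xyz":[0,0,-0.1],"roll":0,"jaw":1},{"xyz":[0,0,-0.14],"roll":0,"jaw":1},{"xyz":[0,0,-0.165],"roll":0,"jaw":1},{"xyz":[0,0,-0.18],"roll":0,"jaw":1}]'
python3 -m pendant '[{"xyz":[0.02,0.02,0],"roll":0,"jaw":1},{"xyz":[0.05,0.05,0],"roll":0,"jaw":1},{"xyz":[0.09,0.09,0],"roll":0,"jaw":1},{"xyz":[0.12,0.12,0],"roll":0,"jaw":1},{"xyz":[0.14,0.14,0],"roll":0,"jaw":1},{"xyz":[0.15,0.15,0],"roll":0,"jaw":1},{"xyz":[0.15,0.15,0],"roll":0,"jaw":1},{"xyz":[0.15,0.15,0],"roll":0,"jaw":1}]'
python3 - <<'E'
from h import *
for n in("top","scene"):
    im,d=env.grab_frame(n);a=cv2.imread(f"pics/{n}0.png");cv2.imwrite(f"pics/{n}9.png",im)
    if n=="scene":
        m=np.zeros(d.shape,np.uint8);m[212:258,165:232]=(im.min(2)>185)[212:258,165:232]
        k,l,st,ce=cv2.connectedComponentsWithStats(m)
        for i in range(1,k):
            if st[i,4]>8:print(ce[i],np.round(depthpt(n,*ce[i],np.median(d[l==i])),1))
    df=cv2.absdiff(im,a).max(2)>60
    r=(slice(125,280),slice(120,395)) if n=="top" else (slice(140,345),slice(115,400))
    print(n,df[r].sum())
s=env.state();print(s["ee_pos"],s["force"],np.abs(s["qvel"]).max())
E
```

```text
time_s: 9.25
ee_pos: [492.3, -188.1, 214.6]
ee_rot: [-179.9, -0.1, -76.8]
force: [0.3, 0.4, 0.2]
gripper_width: 0.4
time_s: 10.25
ee_pos: [380.5, -367.0, 212.7]
ee_rot: [-180.0, 0.0, -76.8]
force: [0.7, 0.3, -0.3]
gripper_width: 0.3
top 1026
[216.91428571 222.31428571] [ 495.2 -129.6   36.7]
[197.52873563 233.74712644] [ 492.8 -188.2   36.9]
[177.5        245.65789474] [ 490.6 -245.9   37.1]
[215.05405405 249.14414414] [ 557.4 -179.1   36.2]
scene 1
[ 380.62601676 -366.94666489  212.85439414] [-0.33821703  0.6735818   0.07043461] 0.10329009396454401
```

View pics/scene9.png

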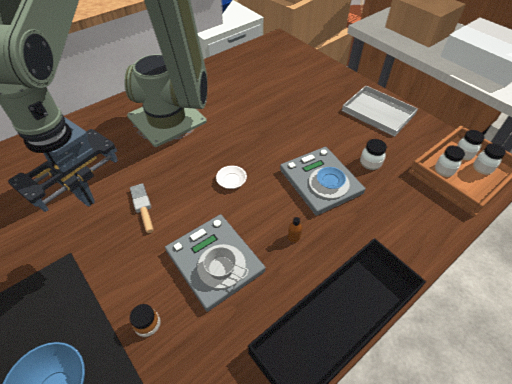

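The scene picture matches the start image: 1 pixel changed over the scales and bystanders, and the keys are at the same pixels. The changes in the top view lie where the arm now hangs in frame. The arm is clear of everything.

```bash
python3 -c "
from workcell import env;print(env.job_done())"
```

```text
the job is handed in; nothing more can be done
None
```

I pressed the round key and then the wide key of the cup scale (the right-hand one), each all the way down with the fingers shut. I then withdrew and handed the job in at about 10 s.

- **Presses:** each key was held with the fingertips at z ≈ 33.2 mm, against 33 mm for fully down. The readings were about 6.6 N on the round key and 5.7 N on the wide key, above the 4.2 N needed and well under 20 N. The round key was seen back up before the wide one was pressed.
- **Last checks:** in the scene view all three cup-scale keys are at their starting pixels, with depth readings of about 37 mm (nominal 38). Only 1 pixel changed in the area of the scales and the things around them. The arm was clear and at rest, with force near zero.
- **Disagreements:** the same comparison in the top view showed 1026 changed pixels. I put these down to the arm hanging in that view, but did not look at that picture. The two cameras differed by up to 2.5 mm on key positions, about what the calibration allows.

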